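# Reload the multi-roll tape dispenser

### The arm

A 6-joint arm with a two-finger parallel gripper is mounted at the origin on the work surface. World frame = base frame: x ahead of the robot, y to its left, z up, the work surface at z = 0. Lengths are in m, angles in rad, forces in N, time in s.
With the tool pointing down it reaches from about 0.35 to 0.775 m from the base axis. Payload 7.3 kg.
Tool frame: the origin (TCP) lies on the centre line of the jaws, within the pads' length; the fingertips stand ahead of it and the grasp point (between the pads) lies 11 mm behind it (robot.nose_length is the z of the fingertips in the tool frame, in m); z points along the fingers, y is the line along which they close (so a half turn about z gives the same grasp; the last joint's range is limited). The gripper opens to 92 mm and grips with 3 to 60 N. Pads are 19 mm wide; open, the fingers measure 130 mm over their backs; the gripper's body (75 mm by 190 mm) begins 47 mm behind the grasp point.
Start: joints at [-1.385, 0.342, 1.524, -0, 1.275, -0.146], TCP at [0.171, -0.496, 0.235] pointing down, gripper open.
Joint ranges: [-2.53, 2.53], [-0.77, 2.02], [0.04, 2.7], [-1, 4.14], [0.28, 2.66], [-3.11, 3.11]. Speed limits (rad/s): [2.57, 2.57, 3.14, 3.14, 3.14, 3.14].

### API

Orientations are given as [roll, pitch, yaw] about the fixed x, y, z axes, in that order (R = Rz(yaw) Ry(pitch) Rx(roll)).
In Python, from cell import robot, cams gives the robot as it stands. The module is installed in compiled form; this text tells all that it offers.
- The arm moves only by the tool carry_out, never from a script. Its argument "deltas" is a list of rows, each a list of 7 numbers: the shift along the tool's x, y, z in cm, then the turn, a rotation vector about the tool's x, y, z in rad, then the opening, from 0 (shut) to 1 (fully open). A call has exactly 8 rows; each row shifts and turns the commanded pose from where the row before left it, along the tool's axes as they then stand; what a row does not reach is not made up. A row lasts 1/12 s, in which the tool goes at most 41.7 mm and 7.16 degrees, less where a joint would pass 70% of its speed; a pose out of reach is approached as far as the arm can. A call is refused whole if a number of a shift passes 4.17 or a number of a turn 0.125, either way. A call with a gripper value outside its range is refused whole. The fingers move at their own pace and stop on an object; "force" is the grip in N (left out, the last holds). Time passes only in rows, so rows that do not move let the fingers close, or fill a call up. It gives the time, the measured TCP pose, the force, the opening and the grip force at its end, in the units of the state.
- robot.observe(): the state, without advancing time (a new reading comes with each control period).
- cams.read_camera(name): name is "scene" or "top"; returns a dict with "image" (420x560x3 uint8, blue, green, red), "depth" (420x560 float32, m along the optical axis (not along the pixel's ray), 0 where there is no reading), "fx", "fy", "cx", "cy" (pixels), "D" ([k1, k2, p1, p2, k3] as OpenCV has them; the pictures are not rectified), "world_to_cam" (4x4, takes a point from world to camera coordinates). Camera axes: x right, y up, looking along -z (the intrinsics and any distortion apply to the point x, -y, -z); pixel columns grow to the right and rows downward; lengths in m; the calibration is good to about 2 mm. A picture is of the moment at which its call begins.
- robot.hand_in(): hands the job in; it is judged then, once.
The state is a dict: "time": time; "qpos": joint angles; "qvel": joint speeds; "joint_efforts": joint torques, N m; "tool_pos": TCP position; "tool_rot": TCP orientation; "contact_force": force on the tool from outside, world axes, zero at the start; "torque": the same for the moment, N m; "opening": finger opening in m; "grip_force": force on a finger pad.
Only numpy, scipy, OpenCV 4.12 (cv2) and the standard library are available. Lean on these libraries where they do the work, as an engineer would, in place of code of your own. Each camera call takes 0.05 s, during which the arm holds its last target. There are 200 camera calls.

### The job

Reload the tape dispenser: lift its rod out by the wooden handle, push it through the three rolls of tape standing in the tray until all three are home between the collar and the spring clips, then lift them off together on the rod and set the rod back in both slots of the dispenser. Hold only the rod, not the rolls, push and set down gently so that the cardboard cores and the slots are not bruised, and leave the other things on the desk where they are.

Things in the scene. Friction and masses are not known exactly. Their poses are not given: they have to be found in the camera images.
- rod_handle (a point): middle of the rod's beech handle (18 mm in diameter, 50 mm long), on the axis. The rod is straight, rigid, round all along, 165 mm long, about 140 g, and lies level in the dispenser's slots at the start. Its own y axis points from tip to handle end; it may turn about its axis. Distances below are from this point along the axis towards the tip
- rod_tip (a point): end of the rod's tip, 140 mm from the middle of the handle. The tip is 12 mm in diameter from 116 mm on, its last 6 mm narrowing to 6 mm; before it a cone from 108 (23 mm in diameter) to 116 mm
- rod: the rod; origin on the axis at the collar's roll side, 42 mm from the handle's middle. Neck 12 mm thick from 25 to 38 mm; collar 38 mm in diameter from 38 to 42 mm; drum 23 mm in diameter from 42 to 108 mm. Two opposite spring clips stand out 3.5 mm from the drum, ramped towards the tip, backs 100.5 mm from the handle's middle: a roll pushed over them (about 3 to 8 N) is held behind them
- dispenser: black and grey tape dispenser, fixed; base 110 x 106 x 12 mm, origin under its centre. Its y axis lies along the rod and points to the handle's side; a cutter bar 42 mm high runs along its -x side. Two cheeks, 6 mm thick, 80 mm wide and 68 mm high, stand across y, centred 45.5 mm either side of the middle. The rolls (and the collar) go between them
- slots (a point): midway between the slots, at the seated axis' height (52 mm over the desk). Each cheek has a slot open at the top: 15 mm wide, flat bottom 46 mm over the desk, bevelled from 60 mm up to 31 mm wide at 68 mm. Seated: neck in the +y slot with 3.5 mm to spare lengthwise either way, tip in the other; rod 35 mm and handle middle 77 mm from here towards +y
- tray: low wooden tray, fixed, 70 mm wide, 137 mm long, origin under its centre. Its y axis runs along it and points out of the open end, where the rod enters. Bed 8 mm over the desk; two rails 39 mm apart and 6 mm high, ending 12 mm before the open end, keep the rolls in line within 2 mm. The rolls stand with gaps of up to 2 mm between them and up to 16 mm to the stop, and slide along the bed when pushed
- tray_axis (a point): over the tray's open end, on the line of the rolls' axes, 36 mm over the desk. A rigid dark steel end stop stands across the tray, its face 7 to 27 mm beyond the tray's middle as seen from here: exactly where has to be felt. A notch 36 mm wide, open at the top, lets the rod through. Pressed together against the stop the rolls take up 57 mm
- roll_a: roll of tape nearest to the tray's open end, origin at its centre. Each roll is a stiff ring 56 mm in diameter, 19 mm wide, bore 26 mm (cardboard core), about 45 g, standing on edge on the bed, axis (own y) along the tray, 36 mm over the desk. The bore is 3 mm wider than the drum: a rod more than 1.5 mm too low presses the roll on the bed
- roll_b: the middle roll, same size, origin at its centre
- roll_c: the roll nearest to the stop, same size, origin at its centre
- core_centre (a point): middle of an empty cardboard tape core lying flat, 30 mm wide and 19 mm high: leave alone
- packing_centre (a point): middle of a brown roll of packing tape lying flat, 112 mm wide and 48 mm high: leave alone
- stapler_centre (a point): middle of a black stapler, 135 x 36 x 57 mm: leave alone
- pencil_centre (a point): middle of a pencil lying on the desk: leave alone
There are look-alikes about, which are no part of the job. Leave any black, green or turquoise look-alike of the roll_a alone.

How it is judged:
On the way, in this order (a step that is already met when the one before it is completed fails the run):
1. the rod is lifted clear of the dispenser's slots (z of rod in the frame of dispenser above 0.078 m), for 0.1 s.
2. in the tray, the three rolls are home on the rod's drum, all between the collar and the clips (the last roll's centre within 49.5 mm of the collar) (x of roll_a in the frame of rod between -0.004 and 0.004 m and z of roll_a in the frame of rod between -0.004 and 0.004 m and x of roll_b in the frame of rod between -0.004 and 0.004 m and z of roll_b in the frame of rod between -0.004 and 0.004 m and x of roll_c in the frame of rod between -0.004 and 0.004 m and z of roll_c in the frame of rod between -0.004 and 0.004 m and y of roll_a in the frame of rod below -0.007 m and y of roll_c in the frame of rod above -0.0495 m and height (world z) of rod below 0.045 m), for 0.2 s.
3. rod and rolls are lifted together clear of the tray (x of roll_a in the frame of rod between -0.004 and 0.004 m and z of roll_a in the frame of rod between -0.004 and 0.004 m and x of roll_b in the frame of rod between -0.004 and 0.004 m and z of roll_b in the frame of rod between -0.004 and 0.004 m and x of roll_c in the frame of rod between -0.004 and 0.004 m and z of roll_c in the frame of rod between -0.004 and 0.004 m and y of roll_a in the frame of rod below -0.007 m and y of roll_c in the frame of rod above -0.0495 m and height (world z) of each of roll_a, roll_b, roll_c above 0.072 m), for 0.1 s.
At the end, for the whole second after the job is handed in: the rod lies in both slots of the dispenser, handle on its +y side, seated within 3 mm in height, 4 mm across, 5 mm lengthwise and 0.05 rad; all three rolls are on its drum, between collar and clips (the last one's centre within 49.5 mm of the collar); all is released and at rest (x of roll_a in the frame of rod between -0.004 and 0.004 m and z of roll_a in the frame of rod between -0.004 and 0.004 m and x of roll_b in the frame of rod between -0.004 and 0.004 m and z of roll_b in the frame of rod between -0.004 and 0.004 m and x of roll_c in the frame of rod between -0.004 and 0.004 m and z of roll_c in the frame of rod between -0.004 and 0.004 m and y of roll_a in the frame of rod below -0.007 m and y of roll_c in the frame of rod above -0.0495 m and x of rod in the frame of slots between -0.004 and 0.004 m and y of rod in the frame of slots between 0.03 and 0.04 m and z of rod in the frame of slots between -0.003 and 0.003 m and angle between the y axis of rod and the y axis of dispenser, either way round below 0.05 rad and linear speed of rod below 0.02 m/s and linear speed of each of roll_a, roll_b, roll_c below 0.03 m/s); the robot touches nothing.
It fails at once if the rod presses on a roll with more than 20 N (contact force between rod and roll_a above 20 N or contact force between rod and roll_b above 20 N or contact force between rod and roll_c above 20 N).
It fails at once if the rod presses on the dispenser with more than 25 N (contact force between rod and dispenser above 25 N).
It fails at once if the fingers press on a roll (over 1 N) (contact force between the fingers and roll_a above 1 N or contact force between the fingers and roll_b above 1 N or contact force between the fingers and roll_c above 1 N).
It fails at once if a bystander on the desk is moved by more than 30 mm (distance of any of core_centre, packing_centre, stapler_centre, pencil_centre from where it was at the start of the episode above 0.03 m).
It also fails if it takes over 66 s, if anything falls off the work surface, if the arm or the gripper's body presses on something with over 40 N, if the wrist force passes 120 N, or if a joint passes its speed limit or range.

## Working session

There is one attempt and no reset: what is moved stays moved. The work goes in short steps, Python scripts to look and compute and a tool call to move; the robot and the scene stay as the last step left them, time stands still between calls to the robot, and variables do not carry over. Pictures are saved under pics/ and viewed, at most 10 in all, crops included, and the job is handed in when it is done.

Besides the shell and the picture viewer there is one more tool, called after "Call:" as a command line: name --pt "numbers of a row" for each row, then --argument value for the rest. carry_out: Moves the arm, as the interface text tells. Its arguments: {"type":"object","properties":{"deltas":{"type":"array","items":{"type":"array","items":{"type":"number"}}},"force":{"type":"number"}},"required":["deltas"]}

```bash
mkdir -p pics; ls; cat > h.py <<'E'
import numpy as np, cv2, pickle
from cell import robot, cams
def grab(n):
    c=cams.read_camera(n); cv2.imwrite(f'pics/raw_{n}.png',c['image']); pickle.dump(c,open(f'{n}.pkl','wb')); return c
def load(n): return pickle.load(open(f'{n}.pkl','rb'))
def K(c): return np.array([[c['fx'],0,c['cx']],[0,c['fy'],c['cy']],[0,0,1.]])
def ray(c,u,v):
    p=cv2.undistortPoints(np.array([[[u,v]]],float),K(c),np.array(c['D'],float))[0,0]
    W=np.linalg.inv(c['world_to_cam']); d=W[:3,:3]@np.array([p[0],-p[1],-1]); return W[:3,3],d
def atz(c,u,v,z):
    o,d=ray(c,u,v); return o+d*(z-o[2])/d[2]
def dep(c,u,v):
    o,d=ray(c,u,v); return o+d*c['depth'][int(round(v)),int(round(u))]
def cloud(c):
    H,Wd=c['depth'].shape; vv,uu=np.mgrid[:H,:Wd]
    p=cv2.undistortPoints(np.stack([uu,vv],-1).reshape(-1,1,2).astype(float),K(c),np.array(c['D'],float))[:,0]
    W=np.linalg.inv(c['world_to_cam']); d=np.c_[p[:,0],-p[:,1],-np.ones(len(p))]@W[:3,:3].T
    P=W[:3,3]+d*c['depth'].reshape(-1,1); P[c['depth'].ravel()==0]=np.nan; return P.reshape(H,Wd,3)
E
python3 - <<'E'
from h import *
t=grab('top');s=grab('scene')
for c in(t,s): print(c['fx'],c['cx'],c['cy'],c['D'],np.linalg.inv(c['world_to_cam'])[:3].round(3).tolist())
o=robot.observe();print(o, robot.nose_length)
E
```

```text
pics
526.9441434220163 288.15082442248087 217.28209907403644 [-0.04321396  0.          0.          0.          0.        ] [[0.023, 0.992, -0.126, 0.345], [-1.0, 0.024, 0.004, -0.07], [0.007, 0.126, 0.992, 1.407]]
492.00755244736695 275.77534427276015 210.57137356793896 [0.00584276 0.         0.         0.         0.        ] [[-0.092, -0.684, 0.723, 1.314], [0.996, -0.054, 0.076, 0.021], [-0.013, 0.727, 0.686, 0.809]]
{'time': 0.1, 'qpos': array([-1.38499187e+00,  3.42643133e-01,  1.52487161e+00,  3.48138733e-06,
        1.27537192e+00, -1.46023493e-01]), 'qvel': array([ 0.00074837, -0.00161864, -0.00199882, -0.00197001, -0.00023616,
        0.00130187]), 'joint_efforts': array([ 2.14795044e-03, -4.32005382e+01, -2.44694120e+01,  7.19404290e-02,
        5.26202261e-02, -4.55350710e-05]), 'tool_pos': array([ 0.17098065, -0.4960381 ,  0.234137  ]), 'tool_rot': array([-3.14031290e+00, -1.91578957e-04,  3.31826807e-01]), 'contact_force': array([-0.06606445,  0.05216339,  0.10740036]), 'torque': array([-0.00649131,  0.01442766, -0.01589284]), 'grip_force': 0.0, 'opening': 0.0911218548329777} 0.008
```

View pics/raw_top.png

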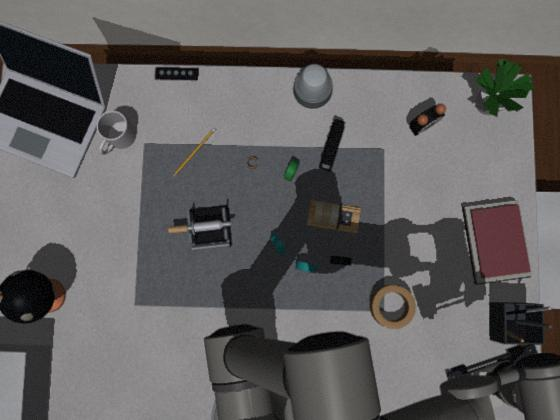

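View pics/raw_scene.png

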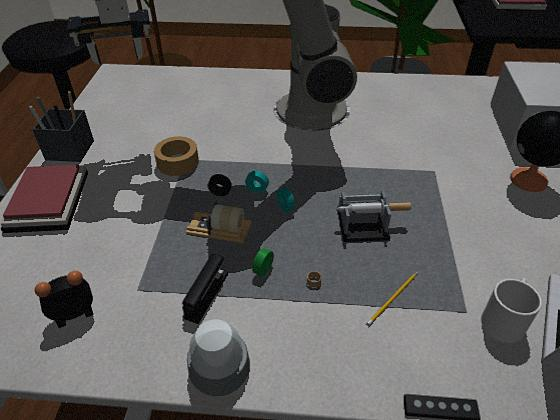

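Top view: the dispenser is at about (211,227) with its handle to the left (178,229). The tray is at (334,216), rolls to its left and the stop near (347,215). I'll enlarge both.

```bash
python3 - <<'E'
from h import *
t=load('top');s=load('scene')
def crop(c,u0,v0,w,h,k): return cv2.convertScaleAbs(cv2.resize(c['image'][v0:v0+h,u0:u0+w],None,fx=k,fy=k,interpolation=cv2.INTER_CUBIC),alpha=1.6)
a=crop(t,160,190,100,75,4) ; b=crop(t,290,180,100,75,4)
d=crop(s,325,180,100,75,4); e=crop(s,175,180,100,75,4)
cv2.imwrite('pics/c1.png',np.vstack([np.hstack([a,b]),np.hstack([d,e])]))
P=cloud(t)
for v in range(190,236,3): print(v,' '.join('%3.0f'%(1000*z) for z in P[v,300:364:2,2]))
print()
for v in range(200,254,3): print(v,' '.join('%3.0f'%(1000*z) for z in P[v,164:240:2,2]))
E
```

```text
190   1   1   3  -6   2   5  -1   0   7  -2   1   0   4  -0   2   3  -0  -1   3   2   1   4   7   1   6  -1   2   3   6   1  -2   7
193   5   1   3   3   3   0  -0   1   5  -4  -0  -0  -0   4   2   0  -0   1  -2   3   5   1  -1   1   4  -2   2  -1  -1   1   3 nan
196   2   3  -2   3   4  -2  -3  -1   4   2   5   1  -0   4   4  -3  -1   5   1  -2  -3   2   1   4  -1   2   0   2   2   7   2  -1
199  -2   6  -0   6   3   4  -0   4   5   1   3   4  -2  -2  -0  -1   1  -0   3   4   3   0   1   4   1   6   1   3   1   6  -6   0
202  -2  -3  -1   2  -1  -1   9   2   1  50  45  37   6   8   5   5   2  -5   1   2   5   9   7  -2  -3   1  -1   1   5   5  -3  -1
205  -3  -3   3  -0   1   4   2   6  45  55  59  59 nan  57  52  59  46  51  43  51  23  55   8   4   8   1   2   5   3   1  -0   1
208   8   1  -7  -1   1   7  12   7  61  61  60  61  65  61  62  65  59  63  57  61  37  59  15  15  16   6  11  10   7  12   3  -2
211   2   2   1  -2  -1   0   7  10  65  62  61  67  61  66  66  66  69  64  65  67  17  16  12   9  11  14  11  20  16  12  12   6
214   4  -0  -0   1   5   4  11  12  63  60 
[... 3120 characters left out ...]
  10   5  12  11   8  15  13  10   7  19  11  15  53  51  12   1   2   1   2
242   3  -1   4   4  -1  -1   4  -2  -4  -2  -1  -1  -0  67  58  27   6  13   5  10  11  12  13   7  12  13  11  25  27  22 nan  26  28  10  -1  -5   1  -0
245  -2   1  -1  -6   2  -2  -4   2  -0   2   1   2  -3   1  13  29  23  30  24  24  30  23  29  29  26  25  43  40  42  38  41  40  43  11   5   1  -3   3
248   0   0   3  -5   1  -5  -1  -4   2  -1   1   0  -0   6  39  37  40  36  44  35  43  44  39  36  28  -1   2   1  -2   2   6   3   1  -1   2   1   2  -1
251   4  -2  -1   0  -6   9  -3  -1   1   7   0  -2   5   3   5   5   8   1   3   1  -2  -3  -1  -2   2   3   4  -2   2  -1  -1  -2   4  -2  -3  -3   6  -0
```

View pics/c1.png

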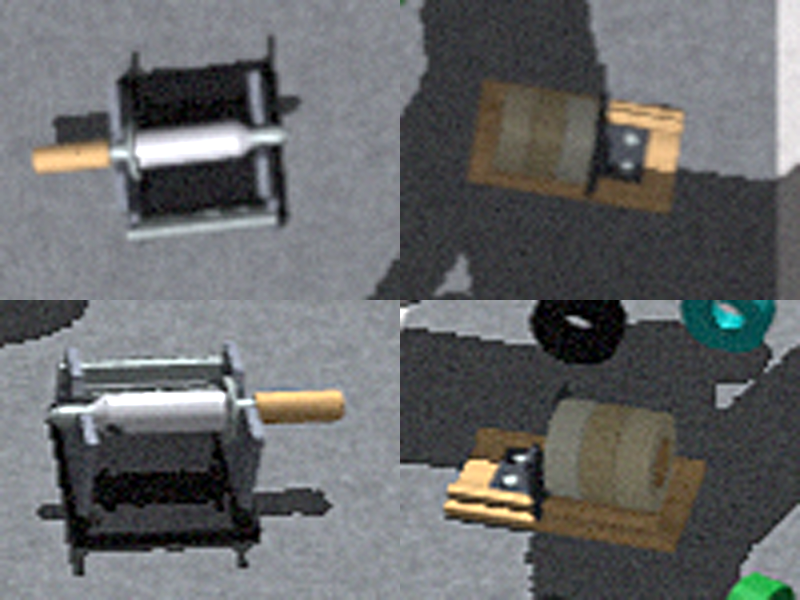

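Rod in the top view: handle end (168.2,229.8), tip (231.5,223.8). In the scene view: handle end (411,206.5), tip (337.5,208). The tray's open end is at (310.8,199.8)–(306.8,225.8) and the far end at (361.2,207)–(357.5,233).

```bash
python3 - <<'E'
from h import *
t=load('top');s=load('scene')
def tri(a,b):
    A=[];B=[]
    for c,p in((t,a),(s,b)):
        o,d=ray(c,*p); d/=np.linalg.norm(d); M=np.eye(3)-np.outer(d,d); A.append(M);B.append(M@o)
    x=np.linalg.lstsq(np.vstack(A),np.hstack(B),rcond=None)[0]; return x.round(4)
print('handle end',tri((168.25,229.75),(411,206.5)),atz(t,168.25,229.75,.052),atz(s,411,206.5,.052))
print('tip',tri((231.5,223.75),(337.5,208)),atz(t,231.5,223.75,.052),atz(s,337.5,208,.052))
print('tray top cam')
for p in((310.75,199.75),(306.75,225.75),(361.25,207),(357.5,233)): print(atz(t,*p,.008).round(4))
print('tray scene')
for p in((251.25,220.5),(242.5,243.25),(194.5,212.5)): print(atz(s,*p,.008).round(4))
# axis lines from clouds
for n,c in(('top',t),('scene',s)):
    P=cloud(c).reshape(-1,3)
    h=P[(P[:,2]>.045)&(P[:,2]<.08)&(abs(P[:,1]+0.09)<.0)] 
    img=c['image'].reshape(-1,3).astype(int)
    wood=(img[:,2]-img[:,0]>50)&(P[:,2]>.045)&(P[:,2]<.075)&(P[:,0]>.2)&(P[:,0]<.5)&(P[:,1]>.1)
    q=P[wood]; print(n,'handle',len(q),q.mean(0).round(4),q.min(0).round(3),q.max(0).round(3))
    r=P[(P[:,2]>.030)&(P[:,2]<.07)&(P[:,0]>.3)&(P[:,0]<.5)&(P[:,1]<-.08)&(P[:,1]>-.2)]
    rc=r[:,:2].astype(np.float32); print(n,'rolls',len(r),cv2.minAreaRect(rc),r.max(0).round(3),r.min(0).round(3))
E
```

```text
handle end [0.4774 0.2374 0.0498] [0.47695022 0.23427822 0.052     ] [0.47934745 0.23930796 0.052     ]
tip [0.4966 0.0732 0.0512] [0.49651426 0.07121875 0.052     ] [0.49713518 0.07502519 0.052     ]
tray top cam
[ 0.5714 -0.1347  0.008 ]
[ 0.5009 -0.1253  0.008 ]
[ 0.5551 -0.2708  0.008 ]
[ 0.4847 -0.2612  0.008 ]
tray scene
[ 0.5079 -0.1211  0.008 ]
[ 0.5809 -0.1313  0.008 ]
[ 0.4916 -0.2587  0.008 ]
top handle 80 [0.4778 0.2095 0.0585] [0.471 0.187 0.051] [0.484 0.232 0.065]
top rolls 203 ((0.39503273367881775, -0.14982399344444275), (0.03393794968724251, 0.10440974682569504), 11.40298080444336) [ 0.42  -0.098  0.062] [ 0.377 -0.198  0.031]
scene handle 66 [0.4794 0.2171 0.0598] [0.304 0.188 0.051] [0.491 0.552 0.064]
scene rolls 304 ((0.3988160192966461, -0.14815115928649902), (0.03601527214050293, 0.11044124513864517), 11.161286354064941) [ 0.425 -0.094  0.06 ] [ 0.378 -0.2    0.03 ]
```

Call:
carry_out --pt "3.14 -1.97 0 0 0 0 1" --pt "3.14 -1.97 0 0 0 0 1" --pt "3.14 -1.97 0 0 0 0 1" --pt "3.14 -1.97 0 0 0 0 1" --pt "3.14 -1.97 0 0 0 0 1" --pt "3.14 -1.97 0 0 0 0 1" --pt "3.14 -1.97 0 0 0 0 1" --pt "3.14 -1.97 0 0 0 0 1" --force 4

```text
time: 0.77
tool_pos: [0.3578, -0.2638, 0.2346]
tool_rot: [-3.141, 0.0, 0.332]
contact_force: [0.5, 0.0, 0.3]
opening: 0.0916
grip_force: 0.0
```

Call:
carry_out --pt "3.14 -1.97 0 0 0 0 1" --pt "3.14 -1.97 0 0 0 0 1" --pt "3.14 -1.97 0 0 0 0 1" --pt "3.14 -1.97 0 0 0 0 1" --pt "1.46 -3.32 0 0 0 0 1" --pt "1.46 -3.32 0 0 0 0 1" --pt "1.46 -3.32 0 0 0 0 1" --pt "1.46 -3.32 0 0 0 0 1"

```text
time: 1.43
tool_pos: [0.4619, -0.0037, 0.2343]
tool_rot: [-3.141, 0.001, 0.332]
contact_force: [0.9, 0.6, 0.4]
opening: 0.0918
grip_force: 0.0
```

Call:
carry_out --pt "1.46 -3.32 0 0 0 0 1" --pt "1.46 -3.32 0 0 0 0 1" --pt "1.46 -3.32 0 0 0 0 1" --pt "1.46 -3.32 0 0 0 0 1" --pt "1.46 -3.32 0 0 0 0 1" --pt "1.46 -3.32 0 0 0 0 1" --pt "0 0 0.5 0 0 -0.1 1" --pt "0 0 0.5 0 0 -0.1 1"

```text
time: 2.1
tool_pos: [0.4798, 0.2135, 0.2241]
tool_rot: [-3.141, 0.0, 0.54]
contact_force: [-0.4, -0.3, -0.2]
opening: 0.0922
grip_force: 0.0
```

Call:
carry_out --pt "0 0 0.9 0 0 -0.1 1" --pt "0 0 0.9 0 0 -0.1 1" --pt "0 0 0.9 0 0 -0.1 1" --pt "0 0 0.9 0 0 -0.1 1" --pt "0 0 0.9 0 0 -0.1 1" --pt "0 0 0.9 0 0 -0.1 1" --pt "0 0 0.9 0 0 -0.1 1" --pt "0 0 0.9 0 0 -0.1 1"

```text
time: 2.77
tool_pos: [0.4799, 0.2112, 0.1519]
tool_rot: [-3.141, 0.0, 1.337]
contact_force: [-0.6, 0.3, -0.9]
opening: 0.0917
grip_force: 0.0
```

Call:
carry_out --pt "0 0 1.5 0 0 -0.088 1" --pt "0 0 1.5 0 0 -0.088 1" --pt "0 0 1.5 0 0 -0.088 1" --pt "0 0 1.5 0 0 -0.088 1" --pt "0 0 1.5 0 0 0 1" --pt "0 0 1.5 0 0 0 1" --pt "0 0 1.3 0 0 0 1" --pt "0 0 0.7 0 0 0 1"

```text
time: 3.43
tool_pos: [0.4791, 0.211, 0.0409]
tool_rot: [-3.139, 0.001, 1.684]
contact_force: [-0.0, -0.8, 0.6]
opening: 0.092
grip_force: 0.0
```

```bash
python3 - <<'E'
from h import *
s=grab('scene');t=grab('top');print(robot.observe())
a=s['image'][140:260,300:460];b=t['image'][180:280,140:260]
cv2.imwrite('pics/g1.png',np.hstack([cv2.convertScaleAbs(cv2.resize(a,(533,400)),alpha=1.6),cv2.convertScaleAbs(cv2.resize(b[:,:80],(266,333)),alpha=1.6)[:400] if 0 else cv2.convertScaleAbs(cv2.resize(b[:,:80],(267,400)),alpha=1.6)]))
E
```

```text
{'time': 3.5333, 'qpos': array([ 2.68406719e-01,  5.77351644e-01,  1.75478390e+00, -1.57292611e-04,
        8.12481221e-01,  1.55522009e-01]), 'qvel': array([-1.36359085e-05, -3.02262998e-02, -2.54524599e-02,  1.93684365e-03,
        1.92401597e-02,  8.70412127e-04]), 'joint_efforts': array([-6.61578937e-02, -4.66326034e+01, -1.67775106e+01,  6.03751908e-02,
       -2.18375218e-01,  1.06880889e-03]), 'tool_pos': array([0.47926587, 0.21101939, 0.04142624]), 'tool_rot': array([-3.13862267e+00,  5.80914580e-04,  1.68379024e+00]), 'contact_force': array([0.78636299, 0.01686815, 0.70856783]), 'torque': array([ 0.03404728, -0.12120939, -0.01175504]), 'grip_force': 0.0, 'opening': 0.09190095810476376}
```

View pics/g1.png

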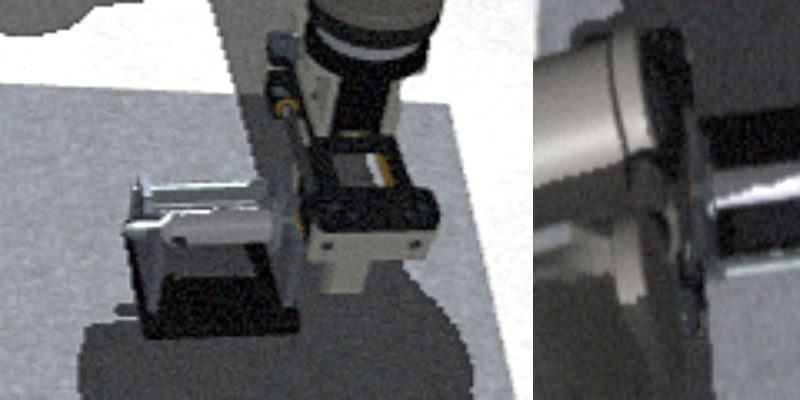

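The open fingers straddle the handle, clear of the cheek. I'll close lightly.

Call:
carry_out --pt "0 0 0 0 0 0 0.5" --pt "0 0 0 0 0 0 0.35" --pt "0 0 0 0 0 0 0.28" --pt "0 0 0 0 0 0 0.25" --pt "0 0 0 0 0 0 0.22" --pt "0 0 0 0 0 0 0.2" --pt "0 0 0 0 0 0 0.18" --pt "0 0 0 0 0 0 0.15" --force 4

```text
time: 4.2
tool_pos: [0.4802, 0.2113, 0.0428]
tool_rot: [3.141, 0.0, 1.684]
contact_force: [0.7, -0.9, -0.1]
opening: 0.043
grip_force: 0.0
```

Call:
carry_out --pt "0 0 0 0 0 0 0.1" --pt "0 0 0 0 0 0 0.05" --pt "0 0 0 0 0 0 0" --pt "0 0 0 0 0 0 0" --pt "0 0 0 0 0 0 0" --pt "0 0 0 0 0 0 0" --pt "0 0 0 0 0 0 0" --pt "0 0 0 0 0 0 0" --force 6

```text
time: 4.87
tool_pos: [0.4802, 0.2113, 0.0427]
tool_rot: [3.141, 0.0, 1.684]
contact_force: [1.3, -0.2, -0.1]
opening: 0.0176
grip_force: 6.0
```

Call:
carry_out --pt "0 0 0 0 0 0 0" --pt "0 0 0 0 0 0 0" --pt "0 0 0 0 0 0 0" --pt "0 0 0 0 0 0 0" --pt "0 0 0 0 0 0 0" --pt "0 0 -0.1 0 0 0 0" --pt "0 0 -0.2 0 0 0 0" --pt "0 0 -0.2 0 0 0 0" --force 55

```text
time: 5.53
tool_pos: [0.4798, 0.2113, 0.0476]
tool_rot: [-3.141, 0.0, 1.684]
contact_force: [0.1, -0.5, -1.4]
opening: 0.017
grip_force: 54.9
```

Call:
carry_out --pt "0 0 -0.5 0 0 0 0" --pt "0 0 -1 0 0 0 0" --pt "0 0 -1 0 0 0 0" --pt "0 0 -1 0 0 0 0" --pt "0 0 -1 0 0 0 0" --pt "0 0 -1 0 0 0 0" --pt "0 0 -1 0 0 0 0" --pt "0 0 -1 0 0 0 0"

```text
time: 6.2
tool_pos: [0.4802, 0.2113, 0.1239]
tool_rot: [3.141, 0.0, 1.684]
contact_force: [-0.1, -0.1, -1.4]
opening: 0.0167
grip_force: 54.9
```

```bash
python3 - <<'E'
from h import *
s=grab('scene');t=grab('top');o=robot.observe();print(o['tool_pos'],o['tool_rot'],o['contact_force'],o['torque'],o['opening'])
a=s['image'][120:240,300:460];b=t['image'][180:280,160:260]
cv2.imwrite('pics/g2.png',cv2.convertScaleAbs(np.hstack([cv2.resize(a,(440,330),interpolation=cv2.INTER_CUBIC),cv2.resize(b,(330,330),interpolation=cv2.INTER_CUBIC)]),alpha=1.6))
E
```

```text
[0.48119047 0.21160806 0.12469725] [ 3.13808594e+00 -4.75740900e-04  1.68378161e+00] [-0.54424741 -1.10679034 -0.83454254] [ 0.08758746 -0.08971528 -0.01539886] 0.016876518951430775
```

View pics/g2.png

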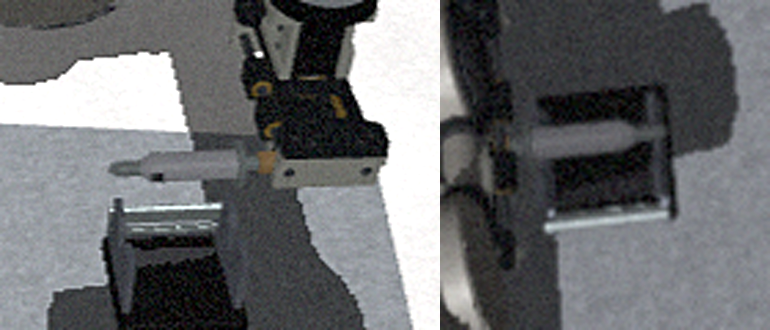

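```bash
cat > fit.py <<'E'
from h import *
from scipy.optimize import least_squares
def rolls(c,name):
    P=cloud(c).reshape(-1,3); e=np.array([.122,.9925]); o=np.array([.5362,-.130])
    q=P[:,:2]-o; a=q@e; l=q@np.array([e[1],-e[0]])
    m=(abs(l)<.034)&(a<-.0)&(a>-.11)&(P[:,2]>.025)&(P[:,2]<.075); X=P[m];a=a[m]
    hist=np.histogram(a,np.arange(-.11,.01,.005))[0]
    m=(a>-.072)&(a<-.012);Y=X[m]
    def res(p):
        d=Y[:,:2]-o; lat=d@np.array([np.cos(p[1]),-np.sin(p[1])])-p[0]
        return np.hypot(lat,Y[:,2]-.036-p[2])-.028
    r=least_squares(res,[0,.122,0],loss='soft_l1',f_scale=.002)
    print(name,len(Y),hist,'lat,yaw,dz',r.x.round(4),'rms',res(r.x).std().round(4),'a range',np.percentile(a[:],[1,99]).round(4))
E
python3 - <<'E'
from fit import *
def tri(a,b):
    A=[];B=[]
    for c,p in((t,a),(s,b)):
        o,d=ray(c,*p); d/=np.linalg.norm(d); M=np.eye(3)-np.outer(d,d); A.append(M);B.append(M@o)
    return np.linalg.lstsq(np.vstack(A),np.hstack(B),rcond=None)[0].round(4)
t=load('top');s=load('scene')
rolls(t,'top');rolls(s,'scene')
print('tip',tri((228.5,219.7),(340,181.1)),'exp',[.4807+.14*.113,.2115-.14*.9936,.134])
# stop/tray profile: top cloud + colour along tray
P=cloud(t)
for c,w in((t,.0),):
    for n,px in(('roll near edge top',(316,205)),):pass
# sample along tray axis at z=64 & brightness
e=np.array([.122,.9925]);o=np.array([.5362,-.130])
for z,lat in((.064,0),(.008,.028),(.008,-.028)):
    row=[]
    for a in np.arange(-.14,.006,.003):
        p=np.r_[o+e*a+lat*np.array([e[1],-e[0]]),z]
        q=t['world_to_cam']@np.r_[p,1]; uv,_=cv2.projectPoints(np.array([[q[0],-q[1],-q[2]]]),np.zeros(3),np.zeros(3),K(t),np.array(t['D'],float)); u,v=uv[0,0]
        row.append('%d:%d'%(a*1000,t['image'][int(round(v)),int(round(u))].mean()))
    print(z,lat,' '.join(row))
E
```

```text
top 482 [ 0  0  0  0  0 13 20 39 40 42 48 33 42 40 47 33 42 42 40 15  0  0  0] lat,yaw,dz [ 0.0014  0.1351 -0.0006] rms 0.0035 a range [-0.0813 -0.0145]
scene 661 [  0   0   0   0   0   0  47  22  51  54  50  51  56  52  51  52  50  52
  61 107   0   0   0] lat,yaw,dz [ 2.600e-03  1.479e-01 -1.000e-04] rms 0.0029 a range [-0.0784 -0.0112]
tip [0.4975 0.0727 0.1307] exp [0.49652, 0.07239599999999999, 0.134]
0.064 0 -140:83 -137:83 -134:80 -131:87 -128:108 -125:115 -122:114 -119:112 -115:115 -112:113 -109:100 -106:69 -103:50 -100:79 -97:115 -94:84 -91:52 -88:50 -85:51 -82:50 -79:49 -76:52 -73:126 -70:161 -67:166 -64:155 -61:155 -58:162 -55:126 -52:116 -49:135 -46:127 -43:129 -40:133 -37:137 -34:109 -31:134 -28:145 -25:148 -22:149 -19:162 -16:164 -13:117 -10:53 -7:94 -4:117 -1:113 1:93 4:84
0.008 0.028 -140:88 -137:82 -134:88 -131:101 -128:79 -125:74 -122:74 -119:84 -115:98 -112:115 -109:80 -106:78 -103:78 -100:88 -97:111 -94:119 -91:74 -88:79 -85:73 -82:47 -79:33 -76:67 -73:83 -70:84 -67:87 -64:93 -61:91 -58:85 -55:60 -52:63 -49:69 -46:70 -43:78 -40:79 -37:65 -34:72 -31:82 -28:85 -25:86 -22:93 -19:93 -16:71 -13:97 -10:108 -7:100 -4:103 -1:103 1:85 4:80
0.008 -0.028 -140:88 -137:93 -134:108 -131:111 -128:111 -125:107 -122:119 -119:112 -115:108 -112:105 -109:104 -106:117 -103:118 -100:113 -97:107 -94:108 -91:114 -88:119 -85:118 -82:66 -79:33 -76:67 -73:104 -70:121 -67:117 -64:102 -61:105 -58:112 -55:118 -52:120 -49:110 -46:113 -43:101 -40:119 -37:117 -34:118 -31:120 -28:119 -25:97 -22:114 -19:117 -16:113 -13:119 -10:117 -7:114 -4:116 -1:117 1:92 4:80
```

Call:
carry_out --pt "-1.5 0.4 0 0 0 0 0" --pt "-3.3 0.88 0 0 0 0 0" --pt "-3.4 0.9 0 0 0 0 0" --pt "-3.4 0.9 0 0 0 0 0" --pt "-3.4 0.9 0 0 0 0 0" --pt "-3.4 0.9 0 0 0 0 0" --pt "-1.64 0.47 0 0 0 0 0" --pt "0 0 0 0 0 0.081 0"

```text
time: 6.97
tool_pos: [0.5572, 0.0143, 0.1222]
tool_rot: [3.141, 0.001, 1.599]
contact_force: [0.4, 0.1, -0.6]
opening: 0.0165
grip_force: 54.9
```

Call:
carry_out --pt "0 0 0.6 0 0 0.081 0" --pt "0 0 1.0 0 0 0.081 0" --pt "0 0 1.5 0 0 0 0" --pt "0 0 1.5 0 0 0 0" --pt "0 0 1.5 0 0 0 0" --pt "0 0 1.4 0 0 0 0" --pt "0 0 0.8 0 0 0 0" --pt "0 0 0.6 0 0 0 0"

```text
time: 7.63
tool_pos: [0.5553, 0.0183, 0.0324]
tool_rot: [-3.14, 0.0, 1.441]
contact_force: [0.7, 0.0, -0.5]
opening: 0.0167
grip_force: 54.9
```

```bash
python3 - <<'E'
from h import *
s=grab('scene');t=grab('top');o=robot.observe();print(o['tool_pos'],o['tool_rot'],o['contact_force'],o['torque'],o['opening'])
a=s['image'][160:260,180:320];b=t['image'][170:260,250:370]
cv2.imwrite('pics/g3.png',cv2.convertScaleAbs(np.hstack([cv2.resize(a,(420,300),interpolation=cv2.INTER_CUBIC),cv2.resize(b,(400,300),interpolation=cv2.INTER_CUBIC)])[:,:800],alpha=2))
E
```

```text
[0.55534728 0.01825567 0.03278534] [-3.13965211e+00  1.17596754e-04  1.44075690e+00] [ 1.26561343 -0.56019259 -0.90356288] [ 0.02311826 -0.14246273 -0.00685991] 0.016945352194405055
```

View pics/g3.png

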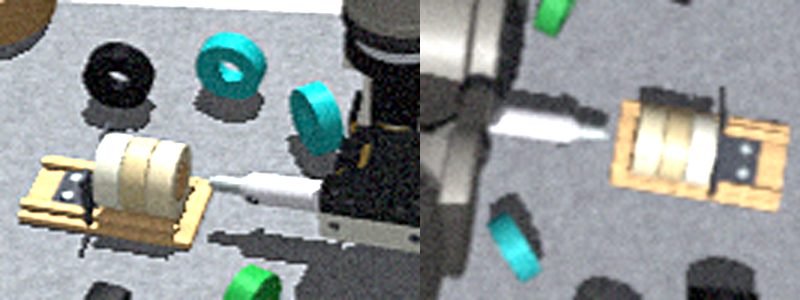

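Tip at top-crop (606,135) points at the rolls. Light on the tray is better now, so I'll refit the rolls and the rod in the same images.

```bash
python3 - <<'E'
from fit import *
t=load('top');s=load('scene')
rolls(t,'top');rolls(s,'scene')
def pts(c,p): 
    q=(c['world_to_cam']@np.c_[p,np.ones(len(p))].T).T; return cv2.projectPoints(np.c_[q[:,0],-q[:,1],-q[:,2]],np.zeros(3),np.zeros(3),K(c),np.array(c['D'],float))[0][:,0]
im=t['image'].astype(int)
# tray wood: rectangle
P=cloud(t)
m=(im[...,2]-im[...,0]>45); m[:, :300]=0;m[:,370:]=0;m[:190]=0;m[245:]=0
m=m&(P[...,2]<.03)
m=cv2.morphologyEx(m.astype(np.uint8),cv2.MORPH_OPEN,np.ones((2,2)))
v,u=np.nonzero(m); w=np.array([atz(t,a,b,.008)[:2] for a,b in zip(u,v)],np.float32)
R=cv2.minAreaRect(w*1000);print(R, cv2.boxPoints(R).round(1).tolist())
# rod: expected handle & direction; fit in top: bright pixels at drum
o=robot.observe();h=o['tool_pos'][:2];y=o['tool_rot'][2];d=-np.array([np.cos(y),np.sin(y)]);n=np.array([-d[1],d[0]])
for c,nm in((t,'top'),(s,'scene')):
    P=cloud(c).reshape(-1,3);a=(P[:,:2]-h)@d;l=(P[:,:2]-h)@n
    k=(a>.048)&(a<.105)&(abs(l)<.03)&(P[:,2]>.03)&(P[:,2]<.07);X=P[k];A=a[k];L=l[k]
    f=lambda p:np.hypot(L-p[0]-p[1]*(A-.075),X[:,2]-p[2]-p[3]*(A-.075))-.0115
    r=least_squares(f,[0,0,.042,0],loss='soft_l1',f_scale=.002);print(nm,k.sum(),r.x.round(4),f(r.x).std(), 'exp z',o['tool_pos'][2]+.0093)
E
```

```text
top 478 [ 0  0  0  0  0 13 19 39 40 42 47 33 43 41 44 35 41 41 40 14  0  0  0] lat,yaw,dz [ 0.0017  0.1437 -0.0006] rms 0.0033 a range [-0.0813 -0.0144]
scene 659 [  0   0   0   0   0   2  44  24  51  52  51  55  58  46  55  46  57  50
  59 110   0   0   0] lat,yaw,dz [ 1.900e-03  1.336e-01 -1.000e-04] rms 0.0032 a range [-0.0791 -0.0111]
((524.8139038085938, -199.0774383544922), (133.7897491455078, 67.6365737915039), 82.77157592773438) [[482.79998779296875, -261.20001220703125], [549.9000244140625, -269.70001220703125], [566.7999877929688, -137.0], [499.70001220703125, -128.5]]
top 185 [ 0.0002  0.0096  0.0402 -0.0107] 0.0023723720752698123 exp z 0.042085338632940825
scene 235 [ 0.0013  0.0351  0.0407 -0.0253] 0.0016563527775512105 exp z 0.042085338632940825
```

Call:
carry_out --pt "0 0.13 0.2 0 -0.017 0.01 0" --pt "0 0 0.2 0 0 0 0" --pt "0 0 0.15 0 0 0 0" --pt "0 0 0 0 0 0 0" --pt "0 0 0 0 0 0 0" --pt "0 0 0 0 0 0 0" --pt "0 0 0 0 0 0 0" --pt "0 0 0 0 0 0 0"

```text
time: 8.4
tool_pos: [0.5573, 0.0179, 0.0284]
tool_rot: [3.141, 0.017, 1.431]
contact_force: [-0.3, 0.1, -1.5]
opening: 0.0167
grip_force: 54.9
```

```bash
cat > rodfit.py <<'E'
from fit import *
def rod(c,nm,a0=.048,a1=.105):
    o=robot.observe();h=o['tool_pos'][:2];y=o['tool_rot'][2];d=-np.array([np.cos(y),np.sin(y)]);n=np.array([-d[1],d[0]])
    P=cloud(c).reshape(-1,3);a=(P[:,:2]-h)@d;l=(P[:,:2]-h)@n
    k=(a>a0)&(a<a1)&(abs(l)<.03)&(P[:,2]>.03-.005)&(P[:,2]<.07);X=P[k];A=a[k];L=l[k]
    f=lambda p:np.hypot(L-p[0]-p[1]*(A-.075),X[:,2]-p[2]-p[3]*(A-.075))-.0115
    r=least_squares(f,[0,0,o['tool_pos'][2]+.009,0],loss='soft_l1',f_scale=.002);print(nm,k.sum(),r.x.round(4))
E
python3 - <<'E'
from rodfit import *
ob=[]
for i in range(3):
    t=grab('top');s=grab('scene');rod(t,'top');rod(s,'scene');rolls(t,'top');rolls(s,'sc')
    ob.append(np.r_[robot.observe()['tool_pos'],robot.observe()['tool_rot'][1:],robot.observe()['contact_force']])
print(np.mean(ob,0).round(4))
E
```

```text
top 194 [0.0012 0.0093 0.0374 0.0014]
scene 240 [0.0015 0.023  0.0378 0.0034]
top 481 [ 0  0  0  0  0 13 21 37 42 43 48 35 39 43 43 35 43 39 42 14  0  0  0] lat,yaw,dz [ 0.0016  0.1428 -0.0006] rms 0.0033 a range [-0.0813 -0.0146]
sc 665 [  0   0   0   0   0   6  50  24  50  52  51  53  52  50  55  49  57  50
  61 108   0   0   0] lat,yaw,dz [ 2.400e-03  1.454e-01 -1.000e-04] rms 0.0032 a range [-0.0793 -0.0113]
top 191 [ 0.001   0.0077  0.0376 -0.0214]
scene 237 [ 0.0016  0.011   0.0375 -0.0066]
top 479 [ 0  0  0  0  0 11 23 38 40 41 48 33 44 39 43 35 43 41 41 14  0  0  0] lat,yaw,dz [ 0.001   0.135  -0.0004] rms 0.0033 a range [-0.0813 -0.0145]
sc 657 [  0   0   0   0   0   2  44  24  51  54  51  52  49  55  52  52  50  53
  54 113   0   0   0] lat,yaw,dz [ 0.0025  0.1516 -0.    ] rms 0.0033 a range [-0.0778 -0.0112]
top 192 [ 0.0008  0.0057  0.0371 -0.0031]
scene 238 [ 0.0019  0.02    0.0378 -0.0121]
top 478 [ 0  0  0  0  0 14 19 39 40 43 47 33 42 41 46 32 42 42 41 12  0  0  0] lat,yaw,dz [ 0.002   0.1515 -0.0005] rms 0.0034 a range [-0.0814 -0.0146]
sc 650 [  0   0   0   0   0   1  51  18  54  58  48  52  53  53  55  48  53  54
  57 112   0   0   0] lat,yaw,dz [ 0.0027  0.1519 -0.0002] rms 0.0031 a range [-0.0791 -0.0111]
[ 0.5572  0.018   0.0282  0.0171  1.4308 -0.4968 -0.8736 -0.9728]
```

Call:
carry_out --pt "0 0.07 0.15 0 0 0.01 0" --pt "0 0 0 0 0 0 0" --pt "-0.8 0.01 0.014 0 0 0 0" --pt "-0.8 0.01 0.014 0 0 0 0" --pt "-0.8 0.01 0.014 0 0 0 0" --pt "-0.8 0.01 0.014 0 0 0 0" --pt "-0.8 0.01 0.014 0 0 0 0" --pt "-0.6 0.01 0.01 0 0 0 0"

```text
time: 9.37
tool_pos: [0.5515, -0.029, 0.0267]
tool_rot: [3.141, 0.017, 1.42]
contact_force: [-0.7, -0.4, -1.8]
opening: 0.0165
grip_force: 54.9
```

```bash
python3 - <<'E'
from rodfit import *
ob=[]
for i in range(2):
    t=grab('top');s=grab('scene');rod(t,'top',.048,.095);rod(s,'scene',.048,.095)
    ob.append(np.r_[robot.observe()['tool_pos'],robot.observe()['tool_rot'][1:],robot.observe()['contact_force']])
print(np.mean(ob,0).round(4))
a=s['image'][160:260,180:320];b=t['image'][170:260,250:370]
cv2.imwrite('pics/g4.png',cv2.convertScaleAbs(np.hstack([cv2.resize(a,(420,300),interpolation=cv2.INTER_CUBIC),cv2.resize(b,(380,285),interpolation=cv2.INTER_CUBIC)[:300] if 0 else cv2.resize(b,(380,300),interpolation=cv2.INTER_CUBIC)]),alpha=1.6))
E
```

```text
top 136 [0.001  0.0218 0.0355 0.0134]
scene 155 [0.0018 0.0005 0.0362 0.0147]
top 132 [0.0012 0.0265 0.0355 0.039 ]
scene 150 [ 0.0017 -0.0137  0.0363 -0.0132]
[ 0.5516 -0.0285  0.0267  0.0171  1.4196  0.1312 -0.3355 -1.4211]
```

View pics/g4.png

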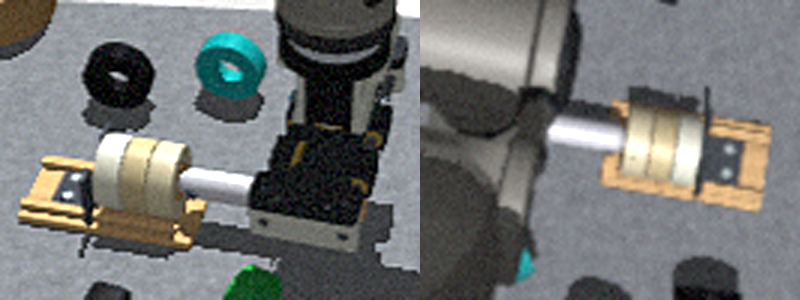

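Call:
carry_out --pt "-0.08 0.001 0.001 0 0 0 0" --pt "-0.08 0.001 0.002 0 0 0 0" --pt "-0.08 0.001 0.001 0 0 0 0" --pt "-0.08 0.001 0.001 0 0 0 0" --pt "-0.08 0.001 0.001 0 0 0 0" --pt "-0.08 0.001 0.002 0 0 0 0" --pt "-0.08 0.001 0.001 0 0 0 0" --pt "-0.08 0.001 0.001 0 0 0 0"

```text
time: 10.23
tool_pos: [0.5507, -0.0341, 0.0267]
tool_rot: [3.141, 0.017, 1.421]
contact_force: [0.3, -0.3, -0.8]
opening: 0.0166
grip_force: 54.9
```

Call:
carry_out --pt "-0.06 0.001 0.001 0 0 0 0" --pt "-0.06 0.001 0.001 0 0 0 0" --pt "-0.06 0.001 0.001 0 0 0 0" --pt "-0.06 0.001 0.001 0 0 0 0" --pt "-0.06 0.001 0.001 0 0 0 0" --pt "-0.06 0.001 0.001 0 0 0 0" --pt "-0.06 0.001 0.001 0 0 0 0" --pt "-0.06 0.001 0.001 0 0 0 0"

```text
time: 10.9
tool_pos: [0.5501, -0.0389, 0.0267]
tool_rot: [3.141, 0.017, 1.421]
contact_force: [-0.4, 0.0, -0.9]
opening: 0.0167
grip_force: 54.9
```

Call:
carry_out --pt "-0.07 0.001 0.001 0 0 0 0" --pt "-0.07 0.001 0.001 0 0 0 0" --pt "-0.07 0.001 0.001 0 0 0 0" --pt "-0.07 0.001 0.001 0 0 0 0" --pt "-0.07 0.001 0.001 0 0 0 0" --pt "-0.07 0.001 0.001 0 0 0 0" --pt "-0.07 0.001 0.001 0 0 0 0" --pt "-0.07 0.001 0.001 0 0 0 0"

```text
time: 11.57
tool_pos: [0.5494, -0.0442, 0.0267]
tool_rot: [3.141, 0.017, 1.421]
contact_force: [1.3, 3.1, -0.2]
opening: 0.0165
grip_force: 54.9
```

Call:
carry_out --pt "-0.07 0.001 0.001 0 0 0 0" --pt "-0.07 0.001 0.001 0 0 0 0" --pt "-0.07 0.001 0.001 0 0 0 0" --pt "-0.07 0.001 0.001 0 0 0 0" --pt "-0.07 0.001 0.001 0 0 0 0" --pt "-0.07 0.001 0.001 0 0 0 0" --pt "-0.07 0.001 0.001 0 0 0 0" --pt "-0.07 0.001 0.001 0 0 0 0"

```text
time: 12.23
tool_pos: [0.5485, -0.0501, 0.0267]
tool_rot: [3.141, 0.017, 1.421]
contact_force: [1.3, 2.4, 0.1]
opening: 0.0167
grip_force: 54.9
```

Call:
carry_out --pt "-0.09 0.001 0.0015 0 0 0 0" --pt "-0.09 0.001 0.0015 0 0 0 0" --pt "-0.09 0.001 0.0015 0 0 0 0" --pt "-0.09 0.001 0.0015 0 0 0 0" --pt "-0.09 0.001 0.0015 0 0 0 0" --pt "-0.09 0.001 0.0015 0 0 0 0" --pt "-0.09 0.001 0.0015 0 0 0 0" --pt "-0.09 0.001 0.0015 0 0 0 0"

```text
time: 12.9
tool_pos: [0.5475, -0.0571, 0.0267]
tool_rot: [3.141, 0.017, 1.421]
contact_force: [1.1, 2.6, -1.6]
opening: 0.0164
grip_force: 54.9
```

Call:
carry_out --pt "-0.09 0.001 0.0015 0 0 0 0" --pt "-0.09 0.001 0.0015 0 0 0 0" --pt "-0.09 0.001 0.0015 0 0 0 0" --pt "-0.09 0.001 0.0015 0 0 0 0" --pt "-0.09 0.001 0.0015 0 0 0 0" --pt "-0.09 0.001 0.0015 0 0 0 0" --pt "-0.09 0.001 0.0015 0 0 0 0" --pt "-0.09 0.001 0.0015 0 0 0 0"

```text
time: 13.57
tool_pos: [0.5466, -0.0642, 0.0267]
tool_rot: [3.141, 0.017, 1.421]
contact_force: [0.3, 1.8, -0.9]
opening: 0.0163
grip_force: 54.9
```

Call:
carry_out --pt "-0.09 0.001 0.0015 0 0 0 0" --pt "-0.09 0.001 0.0015 0 0 0 0" --pt "-0.09 0.001 0.0015 0 0 0 0" --pt "-0.09 0.001 0.0015 0 0 0 0" --pt "-0.09 0.001 0.0015 0 0 0 0" --pt "-0.09 0.001 0.0015 0 0 0 0" --pt "-0.09 0.001 0.0015 0 0 0 0" --pt "-0.09 0.001 0.0015 0 0 0 0"

```text
time: 14.23
tool_pos: [0.5456, -0.0714, 0.0267]
tool_rot: [3.141, 0.017, 1.421]
contact_force: [-0.7, 2.5, -0.7]
opening: 0.0164
grip_force: 54.9
```

```bash
python3 - <<'E'
from rodfit import *
ob=[]
for i in range(2):
    t=grab('top');s=grab('scene');rolls(t,'top');rolls(s,'sc')
    ob.append(np.r_[robot.observe()['tool_pos'],robot.observe()['tool_rot'][1:],robot.observe()['contact_force'],robot.observe()['torque']])
print(np.mean(ob,0).round(4))
E
```

```text
top 476 [ 0  0  0  0  0 13 44 40 42 43 41 41 42 44 33 42 44 39 39 16 11  4  0] lat,yaw,dz [ 2.000e-03  1.497e-01 -1.000e-04] rms 0.0047 a range [-0.0812 -0.0066]
sc 667 [ 0  0  0  0  0  2 44 53 51 47 60 50 49 52 58 49 53 54 93 40 14  0  0] lat,yaw,dz [ 1.10e-03  1.16e-01 -1.00e-04] rms 0.0038 a range [-0.0789 -0.0081]
top 475 [ 0  0  0  0  0 15 42 40 42 42 41 42 42 45 34 39 42 41 39 16 11  3  0] lat,yaw,dz [ 0.002   0.1547 -0.0003] rms 0.0048 a range [-0.0813 -0.007 ]
sc 667 [ 0  0  0  0  0  1 40 54 49 49 58 56 47 52 55 51 48 57 91 40 16  0  0] lat,yaw,dz [0.0007 0.1111 0.    ] rms 0.0039 a range [-0.0784 -0.0081]
[ 0.5456 -0.0715  0.0267  0.0173  1.4207 -0.1092  1.0646 -1.3134  0.2283
 -0.0727 -0.0037]
```

Call:
carry_out --pt "-0.1 0.001 0.0017 0 0 0 0" --pt "-0.1 0.001 0.0017 0 0 0 0" --pt "-0.1 0.001 0.0017 0 0 0 0" --pt "-0.1 0.001 0.0017 0 0 0 0" --pt "-0.1 0.001 0.0017 0 0 0 0" --pt "-0.1 0.001 0.0017 0 0 0 0" --pt "-0.1 0.001 0.0017 0 0 0 0" --pt "-0.1 0.001 0.0017 0 0 0 0"

```text
time: 15.1
tool_pos: [0.5444, -0.0793, 0.0267]
tool_rot: [3.141, 0.017, 1.421]
contact_force: [0.7, 3.0, -1.4]
opening: 0.0167
grip_force: 54.9
```

Call:
carry_out --pt "-0.1 0.001 0.0017 0 0 0 0" --pt "-0.1 0.001 0.0017 0 0 0 0" --pt "-0.1 0.001 0.0017 0 0 0 0" --pt "-0.1 0.001 0.0017 0 0 0 0" --pt "-0.1 0.001 0.0017 0 0 0 0" --pt "-0.1 0.001 0.0017 0 0 0 0" --pt "-0.1 0.001 0.0017 0 0 0 0" --pt "-0.1 0.001 0.0017 0 0 0 0"

```text
time: 15.77
tool_pos: [0.5434, -0.0873, 0.0268]
tool_rot: [3.141, 0.017, 1.421]
contact_force: [0.5, 2.2, -1.8]
opening: 0.0165
grip_force: 54.9
```

Call:
carry_out --pt "-0.07 0.001 0.0012 0 0 0 0" --pt "-0.07 0.001 0.0012 0 0 0 0" --pt "-0.07 0.001 0.0012 0 0 0 0" --pt "-0.07 0.001 0.0012 0 0 0 0" --pt "-0.07 0.001 0.0012 0 0 0 0" --pt "-0.07 0.001 0.0012 0 0 0 0" --pt "-0.07 0.001 0.0012 0 0 0 0" --pt "-0.07 0.001 0.0012 0 0 0 0"

```text
time: 16.43
tool_pos: [0.5426, -0.0928, 0.0267]
tool_rot: [3.141, 0.017, 1.421]
contact_force: [0.1, 2.6, -1.3]
opening: 0.0165
grip_force: 54.9
```

```bash
python3 - <<'E'
from rodfit import *
t=grab('top');s=grab('scene');o=robot.observe();print(o['tool_pos'],o['contact_force'],o['torque'])
a=s['image'][180:250,180:280];b=t['image'][185:245,290:370]
cv2.imwrite('pics/g5.png',cv2.convertScaleAbs(np.hstack([cv2.resize(a,(400,280),interpolation=cv2.INTER_CUBIC),cv2.resize(b,(400,280),interpolation=cv2.INTER_CUBIC)]),alpha=1.6))
E
```

```text
[ 0.54259085 -0.09290372  0.02674112] [-0.1499285   0.99485529 -1.97577322] [ 0.31473898 -0.1450826  -0.05664341]
```

View pics/g5.png

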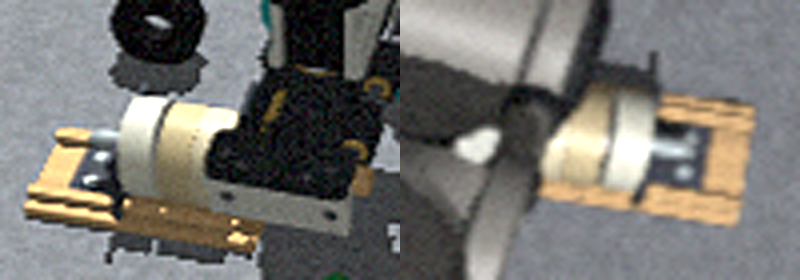

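The rod tip shows through the notch at scene-crop (85,137), and roll c stands against the stop. I'll continue in finer steps.

Call:
carry_out --pt "-0.07 0.001 0.0012 0 0 0 0" --pt "-0.07 0.001 0.0012 0 0 0 0" --pt "-0.07 0.001 0.0012 0 0 0 0" --pt "-0.07 0.001 0.0012 0 0 0 0" --pt "-0.07 0.001 0.0012 0 0 0 0" --pt "-0.07 0.001 0.0012 0 0 0 0" --pt "-0.07 0.001 0.0012 0 0 0 0" --pt "-0.07 0.001 0.0012 0 0 0 0"

```text
time: 17.2
tool_pos: [0.5418, -0.0983, 0.0267]
tool_rot: [3.141, 0.017, 1.421]
contact_force: [-0.3, 1.5, -0.8]
opening: 0.0166
grip_force: 54.9
```

Call:
carry_out --pt "-0.05 0.001 0.0009 0 0 0 0" --pt "-0.05 0.001 0.0009 0 0 0 0" --pt "-0.05 0.001 0.0009 0 0 0 0" --pt "-0.05 0.001 0.0009 0 0 0 0" --pt "-0.05 0.001 0.0009 0 0 0 0" --pt "-0.05 0.001 0.0009 0 0 0 0" --pt "-0.05 0.001 0.0009 0 0 0 0" --pt "-0.05 0.001 0.0009 0 0 0 0"

```text
time: 17.87
tool_pos: [0.5413, -0.1023, 0.0267]
tool_rot: [3.141, 0.017, 1.421]
contact_force: [0.8, 1.8, -1.8]
opening: 0.017
grip_force: 54.9
```

Call:
carry_out --pt "-0.02 0 0 0 0 0 0" --pt "-0.02 0 0 0 0 0 0" --pt "-0.02 0 0 0 0 0 0" --pt "-0.02 0 0 0 0 0 0" --pt "-0.02 0 0 0 0 0 0" --pt "-0.02 0 0 0 0 0 0" --pt "0 0 0 0 0 0 0" --pt "0 0 0 0 0 0 0"

```text
time: 18.53
tool_pos: [0.5412, -0.1034, 0.0268]
tool_rot: [3.141, 0.017, 1.421]
contact_force: [1.3, 1.7, -1.3]
opening: 0.0163
grip_force: 54.9
```

Call:
carry_out --pt "-0.025 0 0 0 0 0 0" --pt "-0.025 0 0.001 0 0 0 0" --pt "-0.025 0 0 0 0 0 0" --pt "-0.025 0 0.001 0 0 0 0" --pt "-0.025 0 0 0 0 0 0" --pt "-0.025 0 0 0 0 0 0" --pt "0 0 0 0 0 0 0" --pt "0 0 0 0 0 0 0"

```text
time: 19.2
tool_pos: [0.541, -0.1053, 0.0268]
tool_rot: [3.141, 0.018, 1.421]
contact_force: [-0.0, 0.8, -2.3]
opening: 0.0166
grip_force: 54.9
```

Call:
carry_out --pt "-0.025 0 0 0 0 0 0" --pt "-0.025 0 0.001 0 0 0 0" --pt "-0.025 0 0 0 0 0 0" --pt "-0.025 0 0.001 0 0 0 0" --pt "0 0 0 0 0 0 0" --pt "0 0 0 0 0 0 0" --pt "0 0 0 0 0 0 0" --pt "0 0 0 0 0 0 0"

```text
time: 19.87
tool_pos: [0.5408, -0.106, 0.0268]
tool_rot: [3.141, 0.017, 1.421]
contact_force: [-0.3, 1.2, -1.6]
opening: 0.0171
grip_force: 54.9
```

Call:
carry_out --pt "-0.025 0 0 0 0 0 0" --pt "-0.025 0 0.001 0 0 0 0" --pt "-0.025 0 0 0 0 0 0" --pt "-0.025 0 0.001 0 0 0 0" --pt "0 0 0 0 0 0 0" --pt "0 0 0 0 0 0 0" --pt "0 0 0 0 0 0 0" --pt "0 0 0 0 0 0 0"

```text
time: 20.53
tool_pos: [0.5406, -0.1069, 0.0268]
tool_rot: [3.141, 0.017, 1.421]
contact_force: [0.7, 0.7, -1.0]
opening: 0.0165
grip_force: 54.9
```

```bash
python3 - <<'E'
from rodfit import *
f=[]
for i in range(4):
    s=grab('scene');t=grab('top');o=robot.observe();f.append(np.r_[o['tool_pos'],o['contact_force']])
print(np.mean(f,0).round(4),np.std(f,0).round(4))
a=s['image'][180:250,180:280];b=t['image'][185:245,290:370]
cv2.imwrite('pics/g6.png',cv2.convertScaleAbs(np.hstack([cv2.resize(a,(400,280),interpolation=cv2.INTER_CUBIC),cv2.resize(b,(400,280),interpolation=cv2.INTER_CUBIC)]),alpha=1.6))
E
```

```text
[ 0.5406 -0.1069  0.0268  0.0661  0.7143 -1.1712] [0.     0.     0.     0.2632 0.7047 0.3621]
```

Call:
carry_out --pt "-0.025 0 0 0 0 0 0" --pt "-0.025 0 0.001 0 0 0 0" --pt "-0.025 0 0 0 0 0 0" --pt "-0.025 0 0.001 0 0 0 0" --pt "0 0 0 0 0 0 0" --pt "0 0 0 0 0 0 0" --pt "0 0 0 0 0 0 0" --pt "0 0 0 0 0 0 0"

```text
time: 21.6
tool_pos: [0.5405, -0.1076, 0.0268]
tool_rot: [3.141, 0.017, 1.421]
contact_force: [1.0, 4.7, 0.2]
opening: 0.0168
grip_force: 54.9
```

Call:
carry_out --pt "-0.02 0 0 0 0 0 0" --pt "-0.02 0 0.001 0 0 0 0" --pt "-0.02 0 0 0 0 0 0" --pt "-0.02 0 0 0 0 0 0" --pt "0 0 0 0 0 0 0" --pt "0 0 0 0 0 0 0" --pt "0 0 0 0 0 0 0" --pt "0 0 0 0 0 0 0"

```text
time: 22.27
tool_pos: [0.5406, -0.1077, 0.0268]
tool_rot: [3.141, 0.016, 1.421]
contact_force: [1.7, 8.3, 0.8]
opening: 0.0169
grip_force: 54.9
```

Call:
carry_out --pt "0.04 0 0 0 0 0 0" --pt "0.04 0 0 0 0 0 0" --pt "0.04 0 0 0 0 0 0" --pt "0 0 0 0 0 0 0" --pt "0 0 -0.1 0 0 0 0" --pt "0 0 -0.1 0 0 0 0" --pt "0 0 -0.2 0 0 0 0" --pt "0 0 -0.3 0 0 0 0"

```text
time: 22.93
tool_pos: [0.5401, -0.1073, 0.0334]
tool_rot: [-3.141, 0.017, 1.421]
contact_force: [0.3, -0.1, -1.8]
opening: 0.0166
grip_force: 54.9
```

```bash
python3 - <<'E'
from rodfit import *
s=grab('scene');t=grab('top');o=robot.observe();print(o['tool_pos'],o['contact_force'])
a=s['image'][180:250,180:280];b=t['image'][185:245,290:370]
cv2.imwrite('pics/g7.png',cv2.convertScaleAbs(np.hstack([cv2.resize(a,(400,280),interpolation=cv2.INTER_CUBIC),cv2.resize(b,(400,280),interpolation=cv2.INTER_CUBIC)]),alpha=1.6))
E
```

```text
[ 0.54062047 -0.10762201  0.03417393] [ 0.43152271  1.88537858 -2.19835963]
```

View pics/g7.png

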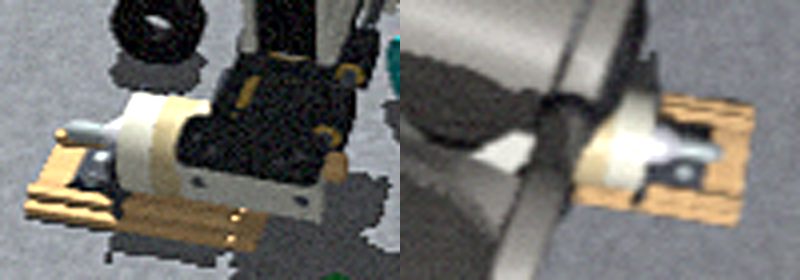

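The rolls rise with the rod, and the cone is clear beyond roll c (scene-crop ~(105,130)). I'll keep lifting.

Call:
carry_out --pt "0 0 -0.5 0 0 0 0" --pt "0 0 -0.9 0 0 0 0" --pt "0 0 -1.3 0 0 0 0" --pt "0 0 -1.5 0 0 0 0" --pt "0 0 -1.5 0 0 0 0" --pt "0 0 -1.5 0 0 0 0" --pt "0 0 -1.2 0 0 0 0" --pt "0 0 -0.6 0 0 0 0"

```text
time: 23.7
tool_pos: [0.5415, -0.1064, 0.1263]
tool_rot: [3.138, 0.018, 1.421]
contact_force: [0.3, -0.1, -3.0]
opening: 0.0167
grip_force: 54.9
```

```bash
python3 - <<'E'
from h import *
R=[]
for i in range(2):
    cams.read_camera('scene');o=robot.observe();R.append(np.r_[o['tool_pos'],o['tool_rot'],o['contact_force'],o['torque']])
r=np.mean(R,0);print(r.round(4))
p=r[:3];yaw=r[5]
tgt=np.array([.4800,.2113]);ty=1.684
d=tgt-p[:2];tx=np.array([np.cos(yaw),np.sin(yaw)]);tyv=np.array([np.sin(yaw),-np.cos(yaw)])
print('tool x,y cm',100*d@tx,100*d@tyv,'turn z',-(ty-yaw))
E
```

```text
[ 0.5416 -0.1064  0.126   3.1378  0.0181  1.4207  0.8467 -0.4996 -2.5097
  0.1694 -0.1526 -0.0104]
tool x,y cm 30.48714853863212 -10.840272451225106 turn z -0.2632896778892253
```

Call:
carry_out --pt "1.5 -0.5 0 0 0 0 0" --pt "2.5 -0.9 0 0 0 0 0" --pt "3.3 -1.2 0 0 0 0 0" --pt "3.6 -1.3 0 0 0 0 0" --pt "3.6 -1.3 0 0 0 0 0" --pt "3.6 -1.3 0 0 0 0 0" --pt "3.6 -1.3 0 0 0 0 0" --pt "3.3 -1.2 0 0 0 0 0"

```text
time: 24.47
tool_pos: [0.488, 0.1565, 0.1188]
tool_rot: [-3.141, 0.017, 1.421]
contact_force: [0.9, -0.3, -1.9]
opening: 0.0168
grip_force: 54.9
```

Call:
carry_out --pt "2.5 -0.9 0 0 0 0 0" --pt "2.0 -0.64 0 0 0 0 0" --pt "1.0 -0.3 0 0 0 0 0" --pt "0 0 0 0 0 -0.063 0" --pt "0 0 0 0 0 -0.08 0" --pt "0 0 0 0 0 -0.08 0" --pt "0 0 0 0 0 -0.04 0" --pt "0 0 0 0 0 0 0"

```text
time: 25.13
tool_pos: [0.4791, 0.2111, 0.118]
tool_rot: [-3.136, 0.017, 1.685]
contact_force: [0.1, 0.3, -2.4]
opening: 0.0162
grip_force: 54.9
```

```bash
python3 - <<'E'
from rodfit import *
R=[]
for i in range(3):
    s=grab('scene');t=grab('top');o=robot.observe();R.append(np.r_[o['tool_pos'],o['tool_rot'],o['contact_force']])
    h=o['tool_pos'][:2];y=o['tool_rot'][2];d=-np.array([np.cos(y),np.sin(y)]);n=np.array([-d[1],d[0]])
    for c,nm in((t,'top'),(s,'scene')):
        P=cloud(c).reshape(-1,3);a=(P[:,:2]-h)@d;l=(P[:,:2]-h)@n
        k=(a>.044)&(a<.099)&(abs(l)<.034)&(P[:,2]>.13)&(P[:,2]<.18);A=a[k];L=l[k];Z=P[k,2]
        f=lambda p:np.hypot(L-p[0]-p[1]*(A-.072),Z-p[2]-p[3]*(A-.072))-.028
        r=least_squares(f,[0,0,.134,0],loss='soft_l1',f_scale=.002)
        k2=(a>.03)&(a<.16)&(abs(l)<.034)&(P[:,2]>.125)&(P[:,2]<.18);hi=(P[:,2]>.152)&k2
        print(nm,k.sum(),'lat,yaw,z,slope',r.x.round(4),'roll a-range',np.percentile(a[hi],[1,99]).round(4),'all max',np.percentile(a[k2],99).round(4))
print(np.mean(R,0).round(4))
a=s['image'][110:230,300:460];b=t['image'][180:270,160:280]
cv2.imwrite('pics/g8.png',cv2.convertScaleAbs(np.hstack([cv2.resize(a,(400,300),interpolation=cv2.INTER_CUBIC),cv2.resize(b,(400,300),interpolation=cv2.INTER_CUBIC)]),alpha=1.6))
E
```

```text
top 505 lat,yaw,z,slope [ 0.      0.0191  0.1239 -0.0053] roll a-range [0.0443 0.1016] all max 0.1359
scene 528 lat,yaw,z,slope [ 0.0017  0.0295  0.1245 -0.0296] roll a-range [0.0446 0.0984] all max 0.1357
top 500 lat,yaw,z,slope [ 1.000e-04  2.350e-02  1.244e-01 -7.600e-03] roll a-range [0.0378 0.1002] all max 0.1357
scene 527 lat,yaw,z,slope [ 0.001   0.004   0.1248 -0.0163] roll a-range [0.0436 0.0985] all max 0.1359
top 505 lat,yaw,z,slope [-1.000e-04  2.740e-02  1.242e-01  2.900e-03] roll a-range [0.0441 0.0979] all max 0.1358
scene 529 lat,yaw,z,slope [ 0.0015  0.0098  0.1248 -0.0096] roll a-range [0.0363 0.0995] all max 0.136
[ 0.4792  0.2115  0.1182 -3.137   0.0168  1.6823  0.0172  0.0157 -3.0951]
```

View pics/g8.png

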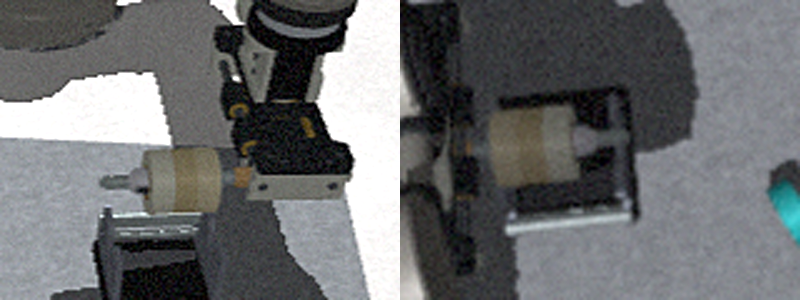

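All three rolls sit on the drum between collar and cone, spanning 44–99 mm from the handle. They droop about 0.012 rad, so I'll level the rod, shift 0.9 mm and start down.

Call:
carry_out --pt "0 0.09 0 0 -0.012 0 0" --pt "0.03 0 1.0 0 0 0 0" --pt "0.03 0 1.1 0 0 0 0" --pt "0.03 0 1.1 0 0 0 0" --pt "0.03 0 1.0 0 0 0 0" --pt "0.02 0 0.6 0 0 0 0" --pt "0.01 0 0.4 0 0 0 0" --pt "0 0 0 0 0 0 0"

```text
time: 26.1
tool_pos: [0.4794, 0.2119, 0.0655]
tool_rot: [-3.136, 0.029, 1.684]
contact_force: [-0.5, -0.4, -2.4]
opening: 0.0165
grip_force: 54.9
```

```bash
python3 - <<'E'
from rodfit import *
R=[]
for i in range(3):
    s=grab('scene');t=grab('top');o=robot.observe();R.append(np.r_[o['tool_pos'],o['tool_rot'],o['contact_force']])
    h=o['tool_pos'][:2];y=o['tool_rot'][2];d=-np.array([np.cos(y),np.sin(y)]);n=np.array([-d[1],d[0]]);z0=o['tool_pos'][2]+.0093
    for c,nm in((t,'top'),(s,'scene')):
        P=cloud(c).reshape(-1,3);a=(P[:,:2]-h)@d;l=(P[:,:2]-h)@n
        k=(a>.046)&(a<.097)&(abs(l)<.03)&(P[:,2]>z0+.005)&(P[:,2]<z0+.05);A=a[k];L=l[k];Z=P[k,2]
        f=lambda p:np.hypot(L-p[0]-p[1]*(A-.072),Z-p[2]-p[3]*(A-.072))-.028
        r=least_squares(f,[0,0,z0,0],loss='soft_l1',f_scale=.002)
        # tip: points 117..134 mm, radius 6
        k=(a>.118)&(a<.134)&(abs(l)<.012)&(abs(P[:,2]-z0)<.012)
        print(nm,r.x.round(4),z0.round(4),'tip n,lat,top z',k.sum(),np.median(l[k]).round(4),np.percentile(P[k,2],90).round(4))
print(np.mean(R,0).round(4))
E
```

```text
top [-0.0005  0.011   0.0727  0.0063] 0.0759 tip n,lat,top z 29 0.0004 0.0837
scene [ 0.0004  0.017   0.0731 -0.0025] 0.0759 tip n,lat,top z 35 0.0048 0.0817
top [-0.0002  0.0331  0.0737  0.0106] 0.0763 tip n,lat,top z 33 0.0002 0.0832
scene [ 0.0008  0.0192  0.0741 -0.0027] 0.0763 tip n,lat,top z 35 0.0064 0.0838
top [-0.0002  0.0091  0.0736  0.0113] 0.0763 tip n,lat,top z 34 0.0002 0.0836
scene [0.0014 0.0069 0.0745 0.0079] 0.0763 tip n,lat,top z 34 0.0056 0.0824
[ 0.4801  0.2121  0.0668 -3.1382  0.0284  1.6839  0.0388  0.3859 -2.8642]
```

Call:
carry_out --pt "-0.05 0.02 0.2 0 0 0 0" --pt "0.01 0 0.3 0 0 0 0" --pt "0.01 0 0.3 0 0 0 0" --pt "0.01 0 0.2 0 0 0 0" --pt "0.01 0 0.2 0 0 0 0" --pt "0 0 0.2 0 0 0 0" --pt "0 0 0.1 0 0 0 0" --pt "0 0 0 0 0 0 0"

```text
time: 27.07
tool_pos: [0.4799, 0.2115, 0.0512]
tool_rot: [-3.137, 0.029, 1.684]
contact_force: [0.0, 0.6, -3.5]
opening: 0.0169
grip_force: 54.9
```

Call:
carry_out --pt "0 0 0.1 0 0 0 0" --pt "0 0 0.1 0 0 0 0" --pt "0 0 0.1 0 0 0 0" --pt "0 0 0.1 0 0 0 0" --pt "0 0 0.1 0 0 0 0" --pt "0 0 0 0 0 0 0" --pt "0 0 0 0 0 0 0" --pt "0 0 0 0 0 0 0"

```text
time: 27.73
tool_pos: [0.48, 0.2113, 0.0465]
tool_rot: [-3.137, 0.029, 1.684]
contact_force: [-0.7, -0.1, -3.3]
opening: 0.0165
grip_force: 54.9
```

No lateral force, so the neck and tip are in the slots. There are 3–4 mm left to go.

Call:
carry_out --pt "0 0 0.06 0 0 0 0" --pt "0 0 0.06 0 0 0 0" --pt "0 0 0.06 0 0 0 0" --pt "0 0 0.06 0 0 0 0" --pt "0 0 0.06 0 0 0 0" --pt "0 0 0 0 0 0 0" --pt "0 0 0 0 0 0 0" --pt "0 0 0 0 0 0 0"

```text
time: 28.4
tool_pos: [0.48, 0.2113, 0.0435]
tool_rot: [-3.137, 0.029, 1.684]
contact_force: [-0.1, 0.5, -2.6]
opening: 0.0165
grip_force: 54.9
```

Call:
carry_out --pt "0 0 0.02 0 0 0 0" --pt "0 0 0.02 0 0 0 0" --pt "0 0 0.02 0 0 0 0" --pt "0 0 0 0 0 0 0" --pt "0 0 0 0 0 0 0" --pt "0 0 0 0 0 0 0" --pt "0 0 0 0 0 0 0" --pt "0 0 0 0 0 0 0"

```text
time: 29.07
tool_pos: [0.48, 0.2112, 0.0429]
tool_rot: [-3.137, 0.029, 1.684]
contact_force: [0.6, 0.1, -2.9]
opening: 0.0166
grip_force: 54.9
```

Call:
carry_out --pt "0 0 0.02 0 0 0 0" --pt "0 0 0.02 0 0 0 0" --pt "0 0 0.02 0 0 0 0" --pt "0 0 0 0 0 0 0" --pt "0 0 0 0 0 0 0" --pt "0 0 0 0 0 0 0" --pt "0 0 0 0 0 0 0" --pt "0 0 0 0 0 0 0"

```text
time: 29.73
tool_pos: [0.48, 0.2113, 0.0423]
tool_rot: [-3.138, 0.029, 1.684]
contact_force: [-0.7, -0.1, -1.4]
opening: 0.0168
grip_force: 54.9
```

Call:
carry_out --pt "0 0 0.02 0 0 0 0" --pt "0 0 0.02 0 0 0 0" --pt "0 0 0.02 0 0 0 0" --pt "0 0 0 0 0 0 0" --pt "0 0 0 0 0 0 0" --pt "0 0 0 0 0 0 0" --pt "0 0 0 0 0 0 0" --pt "0 0 0 0 0 0 0"

```text
time: 30.4
tool_pos: [0.4801, 0.2113, 0.0418]
tool_rot: [-3.138, 0.028, 1.684]
contact_force: [-2.3, 1.4, 3.6]
opening: 0.0168
grip_force: 54.9
```

Call:
carry_out --pt "0 0 -0.03 0 0 0 0" --pt "0 0 0 0 0 0 0" --pt "0 0 0 0 0 0 0" --pt "0 0 0 0 0 0 0.19" --pt "0 0 0 0 0 0 0.22" --pt "0 0 0 0 0 0 0.3" --pt "0 0 0 0 0 0 0.5" --pt "0 0 0 0 0 0 0.7" --force 5

```text
time: 31.07
tool_pos: [0.4798, 0.211, 0.0417]
tool_rot: [-3.137, 0.029, 1.684]
contact_force: [-0.3, 0.2, 0.2]
opening: 0.0359
grip_force: 0.0
```

Call:
carry_out --pt "0 0 0 0 0 0 0.8" --pt "0 0 0 0 0 0 0.8" --pt "0 0 0 0 0 0 0.8" --pt "0 0 -0.5 0 0 0 0.8" --pt "0.1 0 -1.5 0 0 0 0.8" --pt "0.1 0 -2 0 0 0 0.8" --pt "0.1 0 -3 0 0 0 0.8" --pt "0.1 0 -3 0 0 0 0.8"

```text
time: 31.73
tool_pos: [0.4791, 0.218, 0.1428]
tool_rot: [-3.136, 0.029, 1.684]
contact_force: [0.5, 0.3, -0.3]
opening: 0.0735
grip_force: 0.0
```

Call:
carry_out --pt "3.5 0 -1 0 0 0 0.8" --pt "3.5 0 -1 0 0 0 0.8" --pt "3.5 0 -1 0 0 0 0.8" --pt "2 0 0 0 0 0 0.8" --pt "0 0 0 0 0 0 0.8" --pt "0 0 0 0 0 0 0.8" --pt "0 0 0 0 0 0 0.8" --pt "0 0 0 0 0 0 0.8"

```text
time: 32.4
tool_pos: [0.4656, 0.3419, 0.1681]
tool_rot: [-3.137, 0.029, 1.683]
contact_force: [-0.1, -0.5, -0.6]
opening: 0.0737
grip_force: 0.0
```

```bash
python3 - <<'E'
from rodfit import *
s=grab('scene');t=grab('top');o=robot.observe();print(o['tool_pos'],o['contact_force'])
h=np.array([.4802,.2113]);d=np.array([.113,-.9936]);n=np.array([.9936,.113])
for c,nm in((t,'top'),(s,'scene')):
    P=cloud(c).reshape(-1,3);a=(P[:,:2]-h)@d;l=(P[:,:2]-h)@n
    for lab,a0,a1,r0,L0 in(('rolls',.046,.097,.028,.03),('handle',-.02,.02,.009,.012),('tip',.118,.133,.006,.01)):
        k=(a>a0)&(a<a1)&(abs(l)<L0)&(P[:,2]>.05)&(P[:,2]<.09);A=a[k];L=l[k];Z=P[k,2];m=(a0+a1)/2
        f=lambda p:np.hypot(L-p[0],Z-p[1])-r0
        r=least_squares(f,[0,.052],loss='soft_l1',f_scale=.002);print(nm,lab,k.sum(),r.x.round(4))
    k=(abs(l)<.03)&(P[:,2]>.072)&(P[:,2]<.1)&(a>0)&(a<.15);print('roll range',np.percentile(a[k],[2,98]).round(4) if k.any() else None)
a=s['image'][150:270,310:450];b=t['image'][180:280,150:260]
cv2.imwrite('pics/g9.png',cv2.convertScaleAbs(np.hstack([cv2.resize(a,(400,340),interpolation=cv2.INTER_CUBIC),cv2.resize(b,(400,340),interpolation=cv2.INTER_CUBIC)]),alpha=1.6))
E
```

```text
[0.46587014 0.34195744 0.16819015] [-0.38811738  1.12659399 -0.75875107]
top rolls 425 [-0.0001  0.0491]
top handle 103 [-0.001  0.051]
top tip 30 [0.0014 0.0514]
roll range [0.0449 0.1004]
scene rolls 469 [0.0008 0.05  ]
scene handle 122 [0.0001 0.0519]
scene tip 41 [0.     0.0606]
roll range [0.0431 0.098 ]
```

```bash
python3 -c "
from cell import robot
print(robot.hand_in())"
```

```text
the job is handed in; nothing more can be done
None
```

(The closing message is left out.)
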